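# Nest the third trim channel over the pair beside the hob

## Task

Pack up the spare trim channels left from fitting the hob: pick up the full-length U-channel that lies open side down and nest it over the two channels lying open side up in the plywood cradle, so that one of its legs stands in each trough, flat and with its ends lined up with theirs. Lower it in rather than dropping it, let go, and leave the short offcut and the two cradled channels where they lie.

Things in the scene. Friction and masses are not known exactly. Their poses are not given: they have to be found in the camera images.
- spare: Channel to pack: bare aluminium U-channel 140 mm long (its x), 60 mm wide outside (its y), 40 mm high, walls 3 mm, 110-230 g. Lies open side down on the worktop: flat web on top, legs down. Origin: centre of its underside, level with the legs' lower edges; z up. Can be gripped across its 60 mm width by the legs' outer faces. An aluminium angle, 100 x 40 x 40 mm, also lies nearby.
- channel_left: Left-hand (+y) channel in the cradle: same section and length as the spare, but open side up, a trough 54 mm wide. Loose, held by ribs of the fixed plywood cradle (160 x 153 mm, ribs to 20 mm above the worktop). Origin: centre of its underside, 8 mm above the worktop; x along its length, z up, y away from the other channel.
- channel_right: Right-hand (-y) channel in the cradle, like the left one and parallel; same axes, y towards the left one. Centres 74 mm apart (14 mm gap). The spare belongs midway between the two, one leg standing on each web: its underside then 11 mm above the worktop, 3 mm above these origins, with 17 mm of play either way sideways and 34 mm of free trough outside each leg.
- offcut: Bystander: short offcut of the same channel, only 80 mm long (x), 60 mm wide, 40 mm high, also lying open side down. Origin: centre of its underside. Leave it alone.

How it is judged (in metres and radians):
On the way:
1. the spare channel is lifted clear of the worktop, its underside 50 mm up (height (world z) of spare above 0.05 m), for 0.2 s.
At the end, for the whole second after the job is handed in: Spare at rest, released, level within 7 deg, one leg in each trough: centre midway between the pair within 20 mm both ways, underside at most 10 mm above theirs, parallel within 10 deg. Cradled channels level and within 25 mm of their starts, offcut within 30 mm (y of spare in the frame of channel_left between -0.057 and -0.017 m and x of spare in the frame of channel_left between -0.02 and 0.02 m and z of spare in the frame of channel_left between -0.003 and 0.01 m and angle between the x axis of spare and the x axis of channel_left, either way round below 0.175 rad and angle between each of channel_left, channel_right, spare's own z axis and vertical below 0.12 rad and distance of each of channel_left, channel_right from where it was at the start of the episode below 0.025 m and y of spare in the frame of channel_right between 0.017 and 0.057 m and x of spare in the frame of channel_right between -0.02 and 0.02 m and z of spare in the frame of channel_right between -0.003 and 0.01 m and angle between the x axis of spare and the x axis of channel_right, either way round below 0.175 rad and contact force between spare and the fingers below 0.1 N and linear speed of spare below 0.02 m/s and distance of offcut from where it was at the start of the episode below 0.03 m); the robot touches nothing.
It fails at once if the spare channel is dropped: let go with its underside more than 50 mm above the worktop, after being picked up (height (world z) of spare above 0.05 m and contact force between spare and the fingers below 0.02 N).
It fails at once if the short offcut is shifted by more than 30 mm (distance of offcut from where it was at the start of the episode above 0.03 m).
It also fails if it takes over 35 s, if anything falls off the work surface, if the arm or the gripper's body presses on something with over 40 N, if the wrist force passes 120 N, or if a joint passes its speed limit or range.

## Robot

A 6-joint arm with a two-finger parallel gripper is mounted at the origin on the work surface. World frame = base frame: x ahead of the robot, y to its left, z up, the work surface at z = 0. Lengths are in mm, angles in degrees, forces in N, time in s.
With the tool pointing down it reaches from about 350 to 850 mm from the base axis. Payload 8.1 kg.
Tool frame: the origin (TCP) lies midway between the tips of the shut fingers; the grasp point (between the pads) lies 19 mm behind it; z points along the fingers, y is the line along which they close (so a half turn about z gives the same grasp; the last joint's range is limited). The gripper opens to 85 mm and grips with 20 to 120 N. Pads are 22 mm wide; open, the fingers measure 114 mm over their backs; the gripper's body (76 mm by 85 mm) begins 54 mm behind the grasp point. The pads swing forward as they close: fully open they stand 13 mm farther back than shut.
Start: joints at [59.908, 7.471, 85.268, -0, 87.261, -4.893], TCP at [255.435, 542.916, 231.292] pointing down, gripper open.
Joint ranges: [-169.43, 169.43], [-51.17, 129.36], [1.28, 143.12], [-76.62, 256.62], [0, 156.53], [-152.29, 152.29]. Speed limits (degrees/s): [136.94, 136.94, 159.86, 180, 180, 180].

## Interface

Orientations are given as [roll, pitch, yaw] about the fixed x, y, z axes, in that order (R = Rz(yaw) Ry(pitch) Rx(roll)).
In Python, from bench import r gives the robot as it stands.
- The arm moves only by the shell command python3 steer.py 'ROWS' [FORCE]. ROWS is rows parted by semicolons, their numbers by spaces, 1 to 8 of them, each of 7 numbers: a rotation vector rx, ry, rz in degrees, then dx, dy, dz in mm, then the finger opening in mm; each row is the pose to reach, as a shift and turn from the pose commanded when the command began, along the tool's axes at that moment; what a row does not reach only later rows make up. A row lasts 1/8 s, in which the tool goes at most 62.5 mm and 10.7 degrees, less where a joint would pass 70% of its speed; a pose out of reach is approached as far as the arm can. The fingers move at their own pace and stop on an object; FORCE is the grip in N (left out, the last holds). Time passes only in rows, so rows that do not move let the fingers close. It prints the time, the measured TCP pose, the force, the opening and the grip force at its end.
- r.sense(): the state, without advancing time (a new reading comes with each control period).
- r.snapshot(name): name is "scene" or "top" or "wrist"; returns a dict with "pixels" (400x640x3 uint8, blue, green, red), "fx", "fy", "cx", "cy" (pixels), "pose" (4x4, takes a point from camera to world coordinates). Camera axes: x right, y up, looking along -z (the intrinsics and any distortion apply to the point x, -y, -z); pixel columns grow to the right and rows downward; lengths in mm; the calibration is good to about 2 mm. A picture is of the moment at which its call begins. There is no depth.
- r.hand_in(): hands the job in; it is judged then, once.
The state is a dict: "time": time; "joint_pos": joint angles; "qd": joint speeds; "joint_efforts": joint torques, N m; "tool_pos": TCP position; "tcp_rot": TCP orientation; "ft_force": force on the tool from outside, world axes, zero at the start; "wrist_torque": the same for the moment, N m; "finger_gap": finger opening in mm; "grip_force": force on a finger pad.
Only numpy, scipy, OpenCV 4.12 (cv2) and the standard library are available. Lean on these libraries where they do the work, as an engineer would, in place of code of your own. Each camera call takes 0.05 s, during which the arm holds its last target. There are 200 camera calls.

## Working session

There is one attempt and no reset: what is moved stays moved. The work goes in short steps, Python scripts to look and compute and a shell command to move; the robot and the scene stay as the last step left them, time stands still between calls to the robot, and variables do not carry over. Pictures are saved under pics/ and viewed, at most 10 in all, crops included, and the job is handed in when it is done.

```bash
ls; mkdir -p pics
python3 - <<'E'
from bench import r
import cv2,numpy as np
for n in("top","scene"):
    s=r.snapshot(n); cv2.imwrite(f"pics/{n}0.png",s["pixels"]); print(n,{k:v for k,v in s.items() if k!="pixels"})
print(r.sense())
E
```

```text
bench.py
pics
steer.py
top {'fx': 463.62391570754386, 'fy': 463.62391570754386, 'cx': 320.40841953809604, 'cy': 193.6883907207959, 'pose': array([[ 2.26269374e-02,  9.92969858e-01, -1.16184692e-01,
         4.12738721e+02],
       [-9.99683833e-01,  2.37470179e-02,  8.26519797e-03,
         2.96331503e+01],
       [ 1.09661324e-02,  1.15960942e-01,  9.93193236e-01,
         1.10123649e+03],
       [ 0.00000000e+00,  0.00000000e+00,  0.00000000e+00,
         1.00000000e+00]])}
scene {'fx': 397.30859161912497, 'fy': 397.30859161912497, 'cx': 311.2745490039491, 'cy': 212.95111078336672, 'pose': array([[ 8.57130097e-02, -8.26054736e-01,  5.57033979e-01,
         1.05447467e+03],
       [ 9.96319862e-01,  7.10022619e-02, -4.80146999e-02,
        -2.92729479e+01],
       [ 1.12097812e-04,  5.59099501e-01,  8.29100558e-01,
         7.84248564e+02],
       [ 0.00000000e+00,  0.00000000e+00,  0.00000000e+00,
         1.00000000e+00]])}
{'time': 0.1, 'joint_pos': array([ 5.99094241e+01,  7.51051010e+00,  8.53241654e+01,  5.88685953e-04,
        8.72612463e+01, -4.89235184e+00]), 'qd': array([-0.02010368, -0.07481578, -0.1337451 ,  0.03810473,  0.08084001,
        0.08291826]), 'joint_efforts': array([ 2.63788888e-04, -5.70951033e+01, -5.01942194e+01, -1.65639422e-04,
        8.16765649e-03, -4.06879803e-05]), 'tool_pos': array([255.16920551, 542.48487555, 230.34136424]), 'tcp_rot': array([-1.79904478e+02, -8.76640418e-03,  1.54801740e+02]), 'ft_force': array([ 0.39024419, -0.58176823, -0.0849263 ]), 'wrist_torque': array([-0.00944346,  0.03154678,  0.0164666 ]), 'grip_force': 0.0, 'finger_gap': 85.37287898038853}
```

View pics/top0.png

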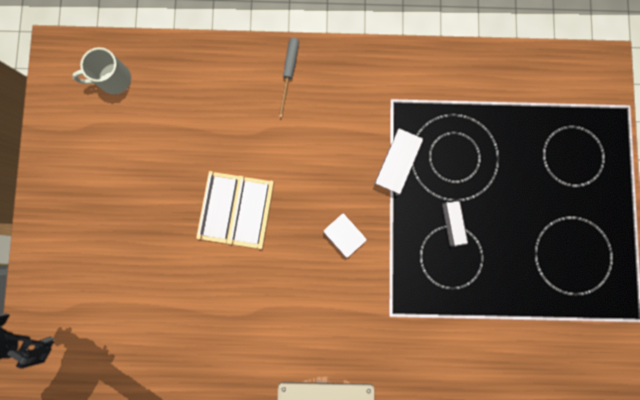

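View pics/scene0.png

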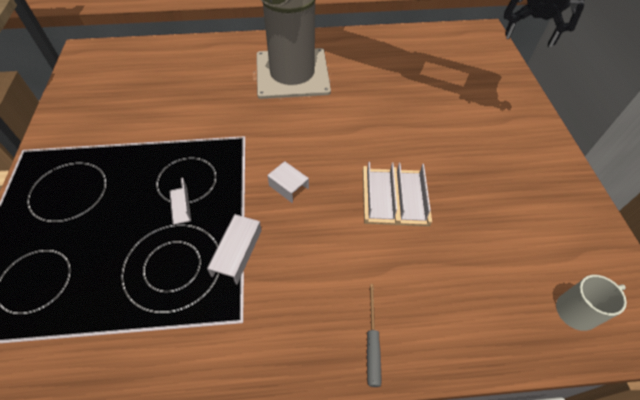

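The top view shows the spare at about (399,161), straddling the hob edge. The offcut is at (345,236), the angle at (455,223) and the cradle at (235,210). In the scene view they are at about (235,245), (288,180), (180,203) and (397,193).

```bash
cat > h.py <<'E'
import cv2,numpy as np
from bench import r
def ray(s,p):
    d=np.array([(p[0]-s["cx"])/s["fx"],-(p[1]-s["cy"])/s["fy"],-1.]); P=s["pose"]; d=P[:3,:3]@d
    return P[:3,3],d/np.linalg.norm(d)
def plane(s,p,z):
    o,d=ray(s,p); return o+d*(z-o[2])/d[2]
def tri(s1,p1,s2,p2):
    o1,d1=ray(s1,p1);o2,d2=ray(s2,p2)
    t=np.linalg.lstsq(np.c_[d1,-d2],o2-o1,rcond=None)[0]
    a=o1+t[0]*d1;b=o2+t[1]*d2
    return (a+b)/2,np.linalg.norm(a-b)
def blobs(s,vmin,smax=40,minA=250,k=5):
    h=cv2.cvtColor(s["pixels"],cv2.COLOR_BGR2HSV)
    m=((h[...,2]>vmin)&(h[...,1]<smax)).astype(np.uint8)*255
    m=cv2.morphologyEx(m,cv2.MORPH_OPEN,np.ones((k,k)))
    cs,_=cv2.findContours(m,cv2.RETR_EXTERNAL,cv2.CHAIN_APPROX_NONE)
    return [c for c in cs if cv2.contourArea(c)>minA]
E
python3 - <<'E'
from h import *
for n,roi,v in(("top",(180,90,500,270),225),("scene",(150,140,450,300),190)):
    s=r.snapshot(n)
    h=cv2.cvtColor(s["pixels"],cv2.COLOR_BGR2HSV)
    for p in ([(399,150),(345,236),(220,210),(250,210)] if n=="top" else [(240,235),(225,265),(290,178),(380,195),(412,195)]): print(p,h[p[1],p[0]])
    im=cv2.resize(s["pixels"],None,fx=2.5,fy=2.5,interpolation=cv2.INTER_CUBIC)
    for c in blobs(s,v,minA=250):
        q=cv2.boxPoints(cv2.minAreaRect(c)); M=cv2.minAreaRect(c)
        if roi[0]<M[0][0]<roi[2] and roi[1]<M[0][1]<roi[3]:
            print(n,cv2.contourArea(c),np.round(M[0],1),np.round(M[1],1),round(M[2],1),q.round(1).tolist())
            cv2.drawContours(im,[(c*2.5+1.25).astype(int)],-1,(0,0,255),1)
    x0,y0,x1,y1=(np.array(roi)*2.5).astype(int); cv2.imwrite(f"pics/{n}1.png",im[y0:y1,x0:x1])
E
```

```text
(399, 150) [  0   2 249]
(345, 236) [  0   1 249]
(220, 210) [  0   2 249]
(250, 210) [  0   1 249]
top 872.0 [344.6 234.7] [35.4 26.6] 48.4 [[322.8999938964844, 230.3000030517578], [342.79998779296875, 212.60000610351562], [366.29998779296875, 239.10000610351562], [346.3999938964844, 256.70001220703125]]
top 425.5 [456.6 222.5] [41.6 11.6] 78.7 [[446.79998779296875, 203.1999969482422], [458.20001220703125, 201.0], [466.29998779296875, 241.6999969482422], [455.0, 244.0]]
top 1232.0 [250.6 212.1] [21.9 60.4] 10.3 [[234.39999389648438, 239.8000030517578], [245.1999969482422, 180.39999389648438], [266.79998779296875, 184.3000030517578], [256.0, 243.6999969482422]]
top 1165.0 [219.1 207. ] [20.8 60.4] 10.3 [[203.39999389648438, 234.8000030517578], [214.1999969482422, 175.39999389648438], [234.6999969482422, 179.10000610351562], [223.89999389648438, 238.5]]
top 1420.0 [398.8 160.9] [25.9 58.7] 23.2 [[375.3999938964844, 182.6999969482422], [398.5, 128.8000030517578], [422.29998779296875, 139.0], [399.20001220703125, 192.89999389648438]]
(240, 235) [177  12 218]
(225, 265) [  0  12 220]
(29
[... 264 characters left out ...]
78.79998779296875]]
scene 373.5 [178.5 205.5] [31.4 13.3] 84.8 [[170.5, 190.5], [183.8000030517578, 189.3000030517578], [186.60000610351562, 220.60000610351562], [173.3000030517578, 221.8000030517578]]
scene 819.0 [412. 196.] [47.7 19.6] 85.1 [[400.1000061035156, 173.10000610351562], [419.70001220703125, 171.39999389648438], [423.79998779296875, 218.89999389648438], [404.20001220703125, 220.60000610351562]]
scene 879.0 [380.5 195. ] [46. 21.] 90.0 [[370.0, 172.0], [391.0, 172.0], [391.0, 218.0], [370.0, 218.0]]
scene 555.5 [287.3 176.3] [31.4 21.2] 36.0 [[268.29998779296875, 175.6999969482422], [280.79998779296875, 158.5], [306.20001220703125, 177.0], [293.70001220703125, 194.1999969482422]]
```

View pics/top1.png

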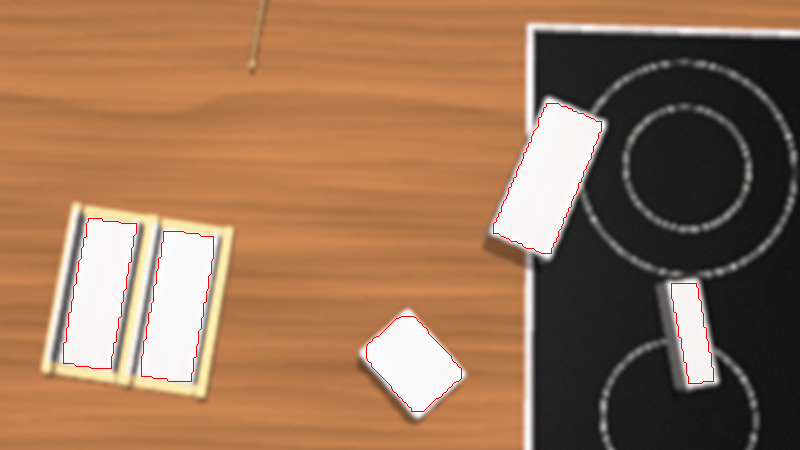

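View pics/scene1.png

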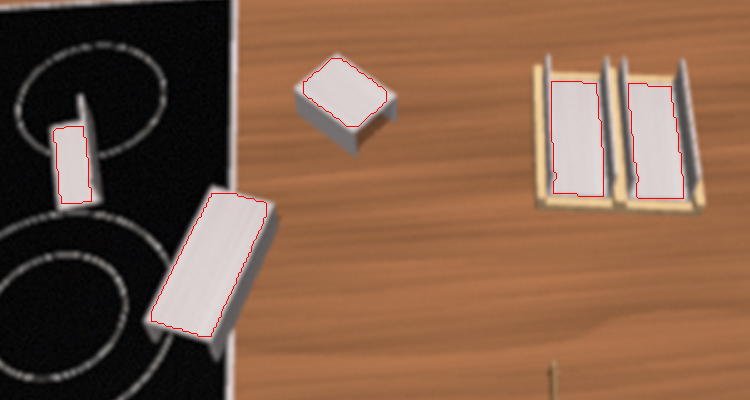

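The red outlines sit on the spare's web, the offcut's top, the angle and both trough floors. The spare's corners can be paired between the views, since scene is top turned half round.

Run:
```python
from h import *
t=r.snapshot("top");s=r.snapshot("scene")
T=[(375.4,182.7),(398.5,128.8),(422.3,139),(399.2,192.9)]
S=[(259.8,222.4),(231.6,278.8),(208.4,267.2),(236.6,210.8)]
X=[]
for a,b in zip(T,S):
    p,e=tri(t,a,s,b); X.append(p); print("spare",p.round(1),round(e,1))
X=np.array(X); print("ctr",X.mean(0).round(1),"len",np.linalg.norm(X[1]-X[0]),np.linalg.norm(X[2]-X[3]),"w",np.linalg.norm(X[0]-X[3]), "yaw",np.degrees(np.arctan2(*(X[1]+X[2]-X[0]-X[3])[1::-1])))
Y=np.array([plane(t,a,X[:,2].mean()) for a in T]);print("top-only",Y.mean(0).round(1),np.degrees(np.arctan2(*(Y[1]+Y[2]-Y[0]-Y[3])[1::-1])))
# trough floor end midpoints
for nm,TT,SS in(("L",[(203.4,234.8),(214.2,175.4),(234.7,179.1),(223.9,238.5)],[(419.7,171.4),(423.8,218.9),(404.2,220.6),(400.1,173.1)]),("R",[(234.4,239.8),(245.2,180.4),(266.8,184.3),(256,243.7)],[(391,172),(391,218),(370,218),(370,172)])):
    P=np.array([tri(t,a,s,b)[0] for a,b in zip(TT,SS)]); print(nm,P.round(1).tolist(),P.mean(0).round(1))
    Y=np.array([plane(t,a,11) for a in TT]); print(" planes",Y.mean(0).round(1),"yaw",np.degrees(np.arctan2(*(Y[1]+Y[2]-Y[0]-Y[3])[1::-1])),"len",np.linalg.norm(Y[1]-Y[0]))
p,e=tri(t,(344.6,234.7),s,(287.3,176.3));print("offcut",p,e)
# cradle outline by wood colour in top
h=cv2.cvtColor(t["pixels"],cv2.COLOR_BGR2HSV)
print(h[207,[198,202,206,233,268,270,272]].tolist())
```

```text
spare [ 566.3 -104.7   34.8] 3.6
spare [ 697.1 -161.8   30.7] 2.3
spare [ 671.2 -212.2   40.7] 5.0
spare [ 541.6 -155.7   51.4] 6.5
ctr [ 619.1 -158.6   39.4] len 142.7698555669324 141.73545698355227 w 59.07449120068921 yaw -23.56906072146913
top-only [ 618.8 -160.3   39.4] -22.559707375655698
L [[437.5, 293.2, 17.6], [577.2, 272.5, 16.2], [571.4, 227.6, 6.0], [430.1, 247.2, 6.9]] [504.1 260.1  11.7]
 planes [503.7 258.3  11. ] yaw -7.539420147598032 len 142.07160474991935
R [[427.8, 222.7, 10.9], [567.2, 198.6, 14.4], [560.0, 149.5, 9.9], [419.7, 171.9, 6.5]] [493.7 185.7  10.4]
 planes [493.4 183.7  11. ] yaw -7.999135578698866 len 141.99389739977522
offcut [444.01878191 -35.52986848  40.89308686] 1.8973037998224829
[[13, 150, 185], [18, 77, 235], [173, 11, 95], [20, 90, 229], [22, 92, 233], [13, 146, 164], [13, 153, 183]]
```

```bash
cat >> h.py <<'E'
from scipy.spatial.transform import Rotation as Ro
def goto(x,y,z,yaw):
    s=r.sense(); R=Ro.from_euler("xyz",s["tcp_rot"],degrees=True); G=Ro.from_euler("xyz",[180,0,yaw],degrees=True)
    print("rv",(R.inv()*G).as_rotvec(degrees=True).round(1),"d",R.inv().apply(np.array([x,y,z])-s["tool_pos"]).round(1),"t",round(s["time"],2),"q",s["joint_pos"].round(0))
E
python3 -c "
from h import *
goto(619,-159,200,157)"
```

```text
rv [-0.  -0.  -2.2] d [-627.8 -480.1   31.2] t 0.3 q [60.  7. 85. -0. 87. -5.]
```

```bash
R='0 0 -2.2 -628 -480 31 85'; python3 steer.py '0 0 -2.2 -628 -480 31 85;0 0 -2.2 -628 -480 31 85;0 0 -2.2 -628 -480 31 85;0 0 -2.2 -628 -480 31 85;0 0 -2.2 -628 -480 31 85;0 0 -2.2 -628 -480 31 85;0 0 -2.2 -628 -480 31 85;0 0 -2.2 -628 -480 31 85'; python3 -c "
from h import *
goto(619,-159,200,157)"
```

```text
time: 1.3
tool_pos: [486.1, 97.5, 211.9]
tcp_rot: [180.0, 0.0, 157.0]
ft_force: [0.2, 0.6, -0.6]
finger_gap: 84.8
grip_force: 0.0
rv [ 0.  0. -0.] d [-222.5 -184.2   12. ] t 1.3 q [  5.  -8. 103.   0.  85. -62.]
```

```bash
python3 steer.py '0 0 0 -222 -184 12 85;0 0 0 -222 -184 12 85;0 0 0 -222 -184 12 85;0 0 0 -222 -184 12 85;0 0 0 -222 -184 12 85;0 0 0 -222 -184 12 85'
python3 - <<'E'
from h import *
s=r.snapshot("wrist"); cv2.imwrite("pics/w0.png",s["pixels"]); print({k:v for k,v in s.items() if k!="pixels"})
goto(619,-159,200,157)
E
```

```text
time: 2.05
tool_pos: [618.1, -159.6, 198.7]
tcp_rot: [-180.0, -0.0, 156.8]
ft_force: [-0.5, 1.0, -0.1]
finger_gap: 84.7
grip_force: 0.0
{'fx': 330.42527560130713, 'fy': 330.42527560130713, 'cx': 320.8631785322176, 'cy': 202.58742678261473, 'pose': array([[ 3.93535928e-01, -8.72297361e-01, -2.90218518e-01,
         5.43160561e+02],
       [ 9.19308897e-01,  3.73139496e-01,  1.25052263e-01,
        -1.26782326e+02],
       [-7.90767295e-04, -3.16013024e-01,  9.48754522e-01,
         3.40206303e+02],
       [ 0.00000000e+00,  0.00000000e+00,  0.00000000e+00,
         1.00000000e+00]])}
rv [ 0.  -0.1 -0.1] d [-1.5 -0.6 -1. ] t 2.1 q [-19.  14.  81.   0.  85. -86.]
```

View pics/w0.png

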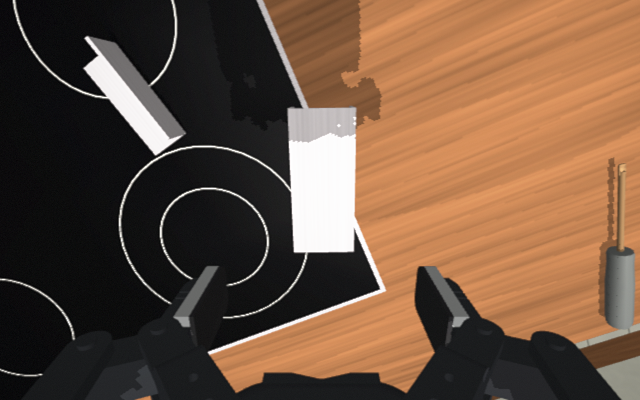

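The wrist view shows the spare's web with corners at about (288,107), (356,107), (354,251) and (293,251), almost aligned with the fingers. Part of it is in the gripper's shadow.

Run:
```python
from h import *
t=r.snapshot("top");s=r.snapshot("wrist")
g=cv2.cvtColor(s["pixels"],cv2.COLOR_BGR2HSV); m=((g[...,2]>130)&(g[...,1]<40)).astype(np.uint8)*255
m=cv2.morphologyEx(m,cv2.MORPH_OPEN,np.ones((15,15)))
c=[c for c in cv2.findContours(m,0,1)[0] if cv2.pointPolygonTest(c,(323,200),False)>0][0]
q=cv2.approxPolyDP(c,6,True)[:,0]; print(q.tolist())
W=[(356,107),(354.5,251.5),(293,251.5),(288,107)]
X=np.array([plane(s,a,40) for a in W]); print(X.round(1).tolist(),X.mean(0).round(1))
print("len",np.linalg.norm(X[1]-X[0]),np.linalg.norm(X[2]-X[3]),"w",np.linalg.norm(X[0]-X[3]),np.linalg.norm(X[1]-X[2]),"yaw",np.degrees(np.arctan2(*(X[1]+X[2]-X[0]-X[3])[1::-1])))
T=[(375.4,182.7),(398.5,128.8),(422.3,139),(399.2,192.9)]
P=np.array([tri(t,a,s,b)[0] for a,b in zip(T,W)]);print(P.round(1).tolist(),P.mean(0).round(1))
c=X.mean(0); goto(c[0],c[1],60,180-22.9)
```

```text
[[286, 110], [291, 252], [350, 252], [352, 110]]
[[565.6, -100.6, 40.0], [695.9, -152.5, 40.0], [671.6, -209.6, 40.0], [542.3, -155.4, 40.0]] [ 618.9 -154.5   40. ]
len 140.1960012737852 140.16043863323833 w 59.49823599437019 62.04952941164517 yaw -22.242947498122366
[[563.1, -102.7, 62.8], [689.7, -153.8, 54.5], [673.6, -213.8, 34.2], [541.2, -154.8, 64.5]] [ 616.9 -156.2   54. ]
rv [ 0.  -0.  -0.1] d [ -0.6   1.9 139.5] t 2.2 q [-19.  14.  81.   0.  85. -86.]
```

```bash
python3 steer.py '0 0 0 1 2 60 85;0 0 0 1 2 115 85;0 0 0 1 2 150 85;0 0 0 1 2 170 85;0 0 0 1 2 185 85;0 0 0 1 2 190 85;0 0 0 1 2 190 85'
python3 - <<'E'
from h import *
s=r.snapshot("wrist"); cv2.imwrite("pics/w1.png",s["pixels"])
E
```

```text
time: 3.08
tool_pos: [618.4, -154.7, 10.6]
tcp_rot: [180.0, 0.1, 157.0]
ft_force: [0.1, 0.4, -0.3]
finger_gap: 84.9
grip_force: 0.0
```

View pics/w1.png

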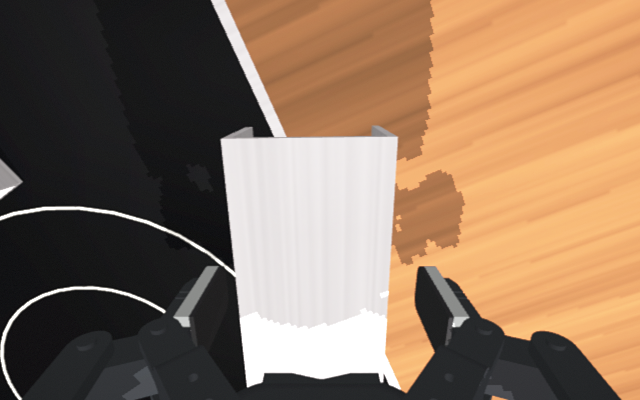

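The spare is between the open fingers, about 3 mm left of centre (edges at 237 and 390, fingertips at about 215 and 425). I'll shift, close and check the grip.

```bash
python3 steer.py '0 0 0 0 -3 3 85;0 0 0 0 -3 3 70;0 0 0 0 -3 3 50;0 0 0 0 -3 3 50;0 0 0 0 -3 3 50;0 0 0 0 -3 3 50;0 0 0 0 -3 3 50;0 0 0 0 -3 3 50' 60
```

```text
time: 4.12
tool_pos: [617.0, -157.5, 7.2]
tcp_rot: [-180.0, 0.1, 157.0]
ft_force: [-0.8, -1.4, 4.8]
finger_gap: 59.4
grip_force: 65.7
```

```bash
python3 steer.py '0 0 0 0 0 -10 50;0 0 0 0 0 -35 50;0 0 0 0 0 -70 50;0 0 0 0 0 -110 50;0 0 0 0 0 -140 50;0 0 0 0 0 -150 50;0 0 0 0 0 -150 50'
python3 - <<'E'
from h import *
s=r.snapshot("wrist"); cv2.imwrite("pics/w2.png",s["pixels"])
g=cv2.cvtColor(s["pixels"],cv2.COLOR_BGR2HSV)
goto(498.6,222,155,172)
E
```

```text
time: 5.0
tool_pos: [616.6, -157.2, 156.6]
tcp_rot: [180.0, 0.0, 157.0]
ft_force: [0.6, 1.5, -1.5]
finger_gap: 59.3
grip_force: 65.0
rv [  0.   -0.1 -15. ] d [256.  303.    0.7] t 5.05 q [-19.  16.  84.   0.  80. -86.]
```

View pics/w2.png

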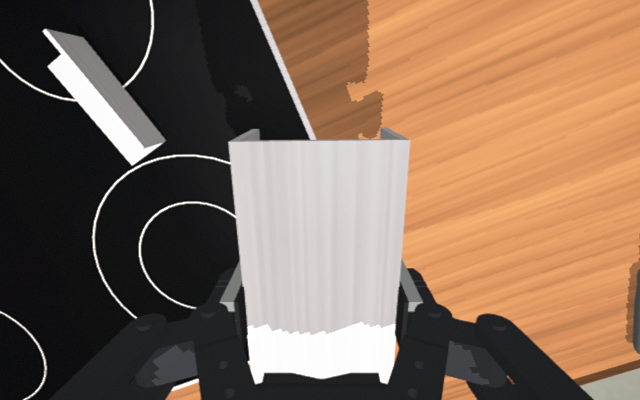

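The spare hangs level and square in the fingers. Its near web edge runs from (229,141) to (409,140).

```bash
python3 - <<'E'
from h import *
s=r.snapshot("wrist"); q=r.sense()
for f in (189.5,):
    a=plane(s,(229.5,141.5),f);b=plane(s,(409.5,140.5),f); m=(a+b)/2
    R=Ro.from_euler("xyz",q["tcp_rot"],degrees=True)
    print("w",np.linalg.norm(b-a),"near edge in tool",R.inv().apply(m-q["tool_pos"]).round(1),"yaw err",R.inv().apply(b-a).round(2))
E
python3 steer.py '0 0 -10 20 24 0 50;0 0 -15 60 71 0 50;0 0 -15 100 118 0 50;0 0 -15 140 166 0 50;0 0 -15 180 213 0 50;0 0 -15 215 254 0 50;0 0 -15 240 284 0 50;0 0 -15 253 300 0 50'
python3 - <<'E'
from h import *
goto(498.6,222,155,172)
s=r.snapshot("wrist"); cv2.imwrite("pics/w3.png",s["pixels"])
E
```

```text
w 58.048469951987144 near edge in tool [ 66.6   0.1 -34.7] yaw err [ 3.400e-01  5.805e+01 -1.000e-02]
time: 6.1
tool_pos: [498.8, 219.5, 154.6]
tcp_rot: [-179.9, -0.2, 172.1]
ft_force: [-0.8, -0.7, -2.5]
finger_gap: 59.1
grip_force: 65.1
rv [-0.1 -0.2  0.1] d [ 0.6  2.4 -0.4] t 6.1 q [ 18.   2.  99.   0.  79. -64.]
```

View pics/w3.png

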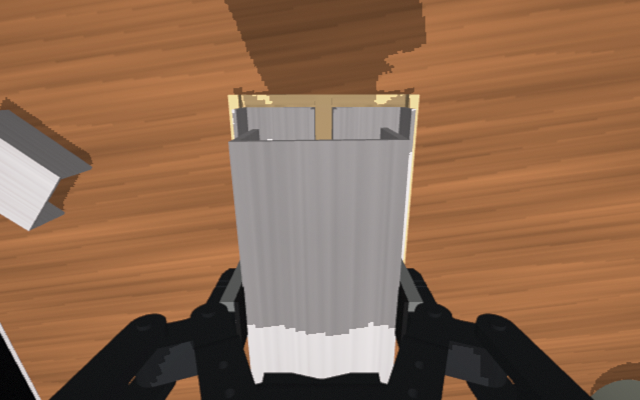

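The held spare hides most of the cradle. The cradle's near edge runs from about (229,95) to (420,95), the middle gap is at columns 315–332, and both trough ends are visible at row 107.

Run:
```python
from h import *
s=r.snapshot("wrist"); q=r.sense(); R=Ro.from_euler("xyz",q["tcp_rot"],degrees=True)
f=lambda p,z:(plane(s,p,z).round(1),R.inv().apply(plane(s,p,z)-q["tool_pos"]).round(1))
a=plane(s,(228,95),20);b=plane(s,(420,95.5),20);print("cradle width",np.linalg.norm(a-b))
for n,p,z in(("cradle near mid",(324,95.2),20),("gap mid z48",(323.5,125),20),("L web near end",(372,107),11),("R web near end",(281,107),11)): print(n,*f(p,z))
```

```text
cradle width 152.73512708415086
cradle near mid [419.5 235.1  20. ] [ 80.4   4.7 134.9]
gap mid z48 [442.4 231.6  20. ] [ 57.3   4.4 134.9]
L web near end [434.2 273.4  11. ] [ 71.   44.7 143.9]
R web near end [423.9 198.5  11. ] [ 71.  -30.9 143.9]
```

```bash
python3 steer.py '0 0 0 4 4 10 50;0 0 0 4 4 40 50;0 0 0 4 4 70 50;0 0 0 4 4 90 50;0 0 0 4 4 100 50;0 0 0 4 4 110 50;0 0 0 4 4 118 50;0 0 0 4 4 118 50'
python3 - <<'E'
from h import *
s=r.snapshot("scene"); cv2.imwrite("pics/s2.png",cv2.resize(s["pixels"][130:250,330:470],None,fx=4,fy=4,interpolation=2))
t=r.snapshot("top"); cv2.imwrite("pics/t2.png",t["pixels"])
goto(501,226,18.5,172)
E
```

```text
time: 7.2
tool_pos: [497.3, 222.1, 38.3]
tcp_rot: [-180.0, -0.0, 172.0]
ft_force: [-0.1, -0.0, -2.4]
finger_gap: 59.0
grip_force: 65.1
rv [0. 0. 0.] d [-2.6  4.  20.7] t 7.3 q [ 19.   9. 104.   0.  66. -63.]
```

View pics/s2.png

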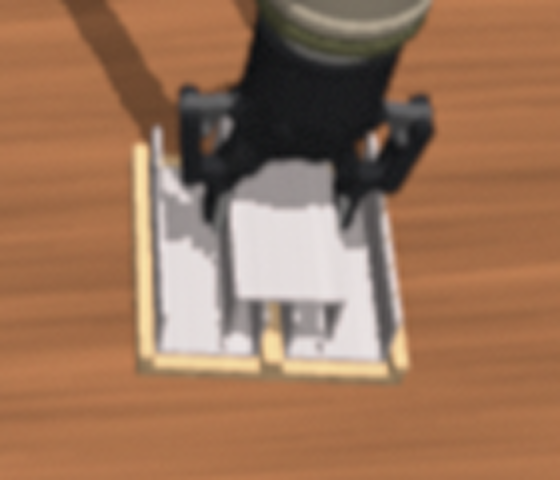

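The scene view shows the spare level over the pair, with one leg above each trough. Its front web edge spans about (235,298) to (342,303) in the crop. I'll check that midpoint against the gap.

Run:
```python
from h import *
s=r.snapshot("scene");t=r.snapshot("top")
c=lambda u,v:(330+(u+.5)/4-.5,130+(v+.5)/4-.5)
P=plane(s,c(288.5,300),71); G=plane(s,c(271.5,352),20)
ax=np.array([np.cos(np.radians(-7.9)),np.sin(np.radians(-7.9))])
n=np.array([-ax[1],ax[0]])
print("spare far mid",P,"cradle gap far end",G,"along/lat spare-cradle",(P-G)[:2]@ax,(P-G)[:2]@n)
```

```text
spare far mid [570.31848282 211.90831352  71.        ] cradle gap far end [570.93762418 211.62431178  20.        ] along/lat spare-cradle -0.6522998700740912 0.19620881084257102
```

```bash
python3 steer.py '0 0 0 1 1 6 50;0 0 0 1 1 11 50;0 0 0 1 1 15 50;0 0 0 1 1 17 50;0 0 0 1 1 18 50;0 0 0 1 1 19 50;0 0 0 1 1 19 50'
```

```text
time: 8.28
tool_pos: [496.7, 223.4, 19.7]
tcp_rot: [180.0, 0.0, 172.0]
ft_force: [-0.1, -0.7, -1.7]
finger_gap: 58.8
grip_force: 65.1
```

```bash
python3 steer.py '0 0 0 0 0 0.5 50;0 0 0 0 0 1 50;0 0 0 0 0 1.5 50;0 0 0 0 0 2 50;0 0 0 0 0 2 50'
```

```text
time: 8.9
tool_pos: [496.8, 223.4, 18.2]
tcp_rot: [180.0, 0.0, 172.0]
ft_force: [-3.9, -1.3, 5.5]
finger_gap: 59.1
grip_force: 65.9
```

Contact came at the expected height, so I'm releasing gently.

```bash
python3 steer.py '0 0 0 0 0 0 62;0 0 0 0 0 0 68;0 0 0 0 0 0 74;0 0 0 0 0 0 74;0 0 0 0 0 0 74;0 0 0 0 0 0 74' 20
```

```text
time: 9.65
tool_pos: [496.6, 223.4, 17.7]
tcp_rot: [-180.0, -0.0, 172.0]
ft_force: [-0.5, 0.0, 0.2]
finger_gap: 74.1
grip_force: 0.0
```

```bash
python3 steer.py '0 0 0 0 0 -5 74;0 0 0 0 0 -15 74;0 0 0 0 0 -35 74;0 0 0 0 0 -80 74;0 0 0 0 0 -130 74;0 0 0 130 0 -170 74;0 0 0 130 0 -200 74;0 0 0 130 0 -200 74'
python3 - <<'E'
from h import *
s=r.snapshot("scene"); a=cv2.resize(s["pixels"][130:250,330:470],None,fx=3,fy=3,interpolation=2)
t=r.snapshot("top"); b=cv2.resize(t["pixels"][150:270,180:380],None,fx=4,fy=4,interpolation=2)
o=np.zeros((600,800,3),np.uint8); b=cv2.resize(t["pixels"][160:260,185:305],None,fx=3,fy=3,interpolation=2)
o[:360,:420]=a; o[:300,430:790]=b; cv2.imwrite("pics/f.png",o[:370])
print(r.sense()["tool_pos"])
E
```

```text
time: 10.65
tool_pos: [366.8, 242.3, 220.9]
tcp_rot: [179.8, 0.2, 172.1]
ft_force: [-0.1, -0.5, -0.7]
finger_gap: 73.8
grip_force: 0.0
[367.75552891 242.56481718 220.98656343]
```

View pics/f.png

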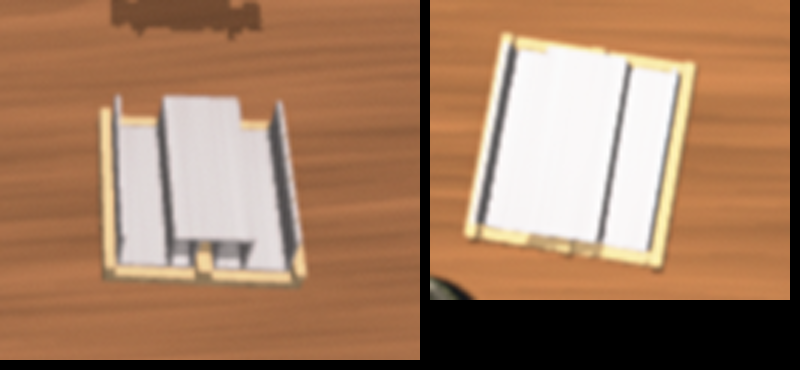

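The final view shows the spare flat between the two outer legs, with one leg in each trough. Its web corners in the scene crop are about (164,97), (239,97), (251,241) and (174,239). One numeric check before handing in.

Run:
```python
from h import *
s=r.snapshot("scene");t=r.snapshot("top")
c=lambda u,v:(330+(u+.5)/3-.5,130+(v+.5)/3-.5)
X=np.array([plane(s,c(*p),51) for p in((239,97),(251,241),(174,239),(164,97))]);print(X.mean(0).round(1),"len",np.linalg.norm(X[1]-X[0]),"w",np.linalg.norm(X[0]-X[3]),"yaw",np.degrees(np.arctan2(*(X[1]+X[2]-X[0]-X[3])[1::-1])))
d=lambda u,v:(185+(u-430+.5)/3-.5,160+(v+.5)/3-.5)
K=np.array([plane(t,d(*p),20) for p in((470,237),(506,36),(691,66),(657,266))]);print("cradle centre",K.mean(0).round(1))
for b in blobs(t,225):
    m=cv2.minAreaRect(b)[0]
    if 320<m[0]<370 and 210<m[1]<260: print("offcut px",m)
print(r.hand_in())
```

```text
[500.3 223.3  51. ] len 142.18193143296682 w 60.92070624198811 yaw -8.479416134784504
cradle centre [496.6 219.   20. ]
offcut px (344.66204833984375, 234.74484252929688)
the job is handed in; nothing more can be done
None
```

The spare channel is nested over the cradled pair, flat and with one leg in each trough. By the cameras its centre is within about 5 mm of the cradle's centre, and it lies nearly parallel to it. The offcut has not moved, the gripper is clear, and I handed the job in at about 11 s.

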